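Snap the vent cap onto an insulated food carrier and hold its seal down

TASK

The food carrier is loaded and ready to go, so close its vent: pick the vent cap up off the sheet pan, set it over the split stud on the carrier's lid and push it straight down until it snaps, then keep on pressing past the snap until the rubber seal under it is squeezed flat. Do not let go: finish with the gripper still bearing down on the cap and the seal still squeezed. Leave everything else where it lies.

Things in the scene. Friction and masses are not known exactly. Their poses are not given: they have to be found in the camera images.
- cap: Black plastic vent cap, loose, knob up on the sheet pan. Fluted skirt 52 mm in diameter, 30 mm high, with a flat shoulder on top; on it a round upright knob 24 mm in diameter, 24 mm high (54 mm in all). 40 to 85 g. Open underneath: 24 mm bore through a lip 4 mm high, then a 34 mm wide cavity up to 26 mm. Origin at the centre of the underside, z up along the axis; any yaw.
- carrier: Insulated food carrier of dark slate plastic with black side latches: a box 390 mm long (its x) by 330 mm wide (its y), its flat lid top 200 mm above the table. Full and heavy; does not move. Origin at the centre of its underside, z up. The vent stands near the end of the lid that faces the robot.
- stud (a point): Point on the vent stud's axis, level with the lid's top; z up along the stud, x as the carrier's; 105 mm from the lid's centre. White split stud 17 mm in diameter, its coned tip 26 mm above this point, in a black rubber sealing ring (45 mm across, top 7 mm above) on a raised seat 52 mm across, 4 mm high. With the cap pressed right home its underside is 4 mm above this point.
- beads (a point): Point on the stud's axis, 15 mm above stud, at the four sprung prongs' round beads, which stand out to 29 mm across. The cap's lip meets them with its underside 20 mm above stud; pushing them in takes about 7 to 10 N over the first 4 mm, then the force drops while the lip slides by, and they spring out over it (the click) with the underside about 7 mm above stud.
- seal (a joint): Squeeze of the black rubber sealing ring, m: 0 free (top 7 mm above stud), 0.003 flat (flush with the raised seat). Sprung: gives way from about 2 N, half squeezed at about 7 N, flat at about 12 N; rises again when let go. Beyond flat the cap bears on the rigid seat.
- tray: Plain aluminium quarter sheet pan, fixed on the table, 330 mm (its x) by 240 mm (its y), rim 25 mm high, floor 3 mm thick; origin at the centre of its underside. The cap stands on its floor, in the half nearer the robot.
- shaker: Glass shaker with steel top, 42 mm in diameter and 85 mm high, upright on the far part of the sheet pan; origin at the centre of its underside. Not to be moved.
- jar_lid: Flat black jar lid, 66 mm in diameter and 13 mm high, no knob, on the far part of the sheet pan; origin at the centre of its underside. Not to be moved.
- spoon: Steel serving spoon, 240 mm long, lying across the far half of the carrier's lid; origin at its underside. Not to be moved.
- spice_jar: Amber glass jar with white cap, 72 mm in diameter and 125 mm high, upright on the table at the left; origin at the centre of its underside. Not to be moved.
- bench_scraper: Steel bench scraper with a wooden grip, 150 by 103 mm, 26 mm high, lying on the table at the right; origin at its underside. Not to be moved.
Mind the look-alikes: they are no part of the job. There is more than one size of the cap; the one meant has the size given above.

How it is judged (in metres and radians):
On the way, in this order (a step that is already met when the one before it is completed fails the run):
1. the cap is picked up off the sheet pan by the robot (height (world z) of cap above 0.06 m and contact force between the fingers and cap above 0.5 N), for 0.2 s.
2. the cap is snapped on: past the four beads, square on the stud (z of cap in the frame of stud between 0.001 and 0.0085 m and horizontal distance between cap and stud below 0.004 m and angle between cap's own z axis and vertical below 0.1 rad), for 0.1 s.
At the end, for the whole second after the job is handed in: Cap snapped on the stud (underside under 8.5 mm above the lid, within 4 mm of the axis, tilt under 0.1 rad), still, and borne down on by the robot: seal squeezed over 1.5 mm, over 6 N on the carrier; other things within 30 mm (spoon 50 mm) of where they were (all of step 2 and value of joint seal above 0.0015 m and contact force between cap and carrier above 6 N and contact force between any of the fingers, the arm and cap above 3 N and linear speed of cap below 0.02 m/s and distance of spoon from where it was at the start of the episode below 0.05 m and distance of each of shaker, jar_lid, spice_jar, bench_scraper from where it was at the start of the episode below 0.03 m); the arm keeps its last pose, push and grip.
It fails at once if another thing is knocked from its place (by more than 30 mm, the spoon 50 mm) (distance of spoon from where it was at the start of the episode above 0.05 m or distance of any of shaker, jar_lid, spice_jar, bench_scraper from where it was at the start of the episode above 0.03 m).
It also fails if it takes over 42 s, if anything falls off the work surface, if the arm or the gripper's body presses on something with over 40 N, if the wrist force passes 120 N, or if a joint passes its speed limit or range.

ROBOT

A 6-joint arm with a two-finger parallel gripper is mounted at the origin on the work surface. World frame = base frame: x ahead of the robot, y to its left, z up, the work surface at z = 0. Lengths are in m, angles in degrees, forces in N, time in s.
With the tool pointing down it reaches from about 0.35 to 0.875 m from the base axis. Payload 4.2 kg.
Tool frame: the origin (TCP) lies between the finger pads; the fingertips stand ahead of it and the grasp point (between the pads) lies 5 mm behind it (arm.finger_overhang is the y of the fingertips in the tool frame, in m); y points along the fingers, x is the direction in which the jaws open and shut, and the axes are right-handed (so a half turn about y gives the same grasp; the last joint's range is limited). The gripper opens to 87 mm and grips with 3 to 60 N. Pads are 19 mm wide; open, the fingers measure 117 mm over their backs; the gripper's body (75 mm by 190 mm) begins 51 mm behind the grasp point.
Start: joints at [81.509, 22.042, 0.453, 0, -68.411, -14.817], TCP at [0.247, 0.574, 0.237] pointing down, gripper open.
Joint ranges: [-179.83, 179.83], [-69.29, 118.12], [-61.27, 80.66], [-181.25, 117.63], [-171.15, -9.14], [-177.46, 177.46]. Speed limits (degrees/s): [159.86, 159.86, 180, 180, 180, 180].

INTERFACE

Orientations are given as [roll, pitch, yaw] about the fixed x, y, z axes, in that order (R = Rz(yaw) Ry(pitch) Rx(roll)).
In Python, from workcell import arm gives the robot as it stands.
- The arm moves only by the shell command python3 -m handwheel 'ROWS' [OPENING]. ROWS is text: rows parted by semicolons, each of 6 numbers parted by spaces: the shift along the tool's x, y, z in units of 40 mm (1.0 is 40 mm), then the turn, a rotation vector about the tool's x, y, z in units of 6 degrees (1.0 is 6 degrees). A call has 1 to 12 rows; each row is the pose to reach, as a shift and turn from the pose commanded when the call began, along the tool's axes at that moment; what a row does not reach only later rows make up. A row lasts 1/12 s, in which the tool goes at most 41.7 mm and 7.16 degrees, less where a joint would pass 70% of its speed; a pose out of reach is approached as far as the arm can. A call with a gripper value outside its range is refused whole. OPENING is the finger opening in mm, from 0 to 87, set as the call begins (- or left out, the last holds). The fingers move at their own pace and stop on an object; the grip force is fixed at half the most. Time passes only in rows, so rows that repeat a pose let the fingers close. It gives the time, the measured TCP pose, the force and the opening at its end, in the units of the state.
- arm.observe(): the state, without advancing time (a new reading comes with each control period).
- arm.grab_frame(name): name is "scene" or "top" or "wrist"; returns a dict with "image" (480x640x3 uint8, blue, green, red), "z_map" (480x640 float32, m along the optical axis (not along the pixel's ray), 0 where there is no reading), "mtx" (3x3 intrinsics, pixels), "R" (3x3) and "t" (3): a world point X has camera coordinates R X + t. Camera axes: x right, y down, z forward; pixel columns grow to the right and rows downward; lengths in m; the calibration is good to about 2 mm. A picture is of the moment at which its call begins.
- arm.sign_off(): hands the job in, once; it reports no verdict.
The state is a dict: "time": time; "qpos": joint angles; "qvel": joint speeds; "tau": joint torques, N m; "tool_pos": TCP position; "orientation": TCP orientation; "ft_force": force on the tool from outside, world axes, zero at the start; "moment": the same for the moment, N m; "grip_width": opening from 0.0 (shut) to 1.0 (fully open).
Only numpy, scipy, OpenCV 4.12 (cv2) and the standard library are available. Lean on these libraries where they do the work, as an engineer would, in place of code of your own. Each camera call takes 0.05 s, during which the arm holds its last target. There are 200 camera calls.

## Working session

There is one attempt and no reset: what is moved stays moved. The work goes in short steps, Python scripts to look and compute and a shell command to move; the robot and the scene stay as the last step left them, time stands still between calls to the robot, and variables do not carry over. Pictures are saved under pics/ and viewed, about 8 in all and at most 12, crops included, and the job is handed in when it is done.

```bash
mkdir -p pics; cat > h.py <<'E'
import cv2,numpy as np
from workcell import arm
def grab(n,save=None):
    f=arm.grab_frame(n)
    if save: cv2.imwrite('pics/'+save,f['image']); np.savez('pics/'+save[:-4],**f)
    return f
def load(n): return dict(np.load('pics/'+n+'.npz'))
def world(f):
    z=f['z_map'];v,u=np.mgrid[:z.shape[0],:z.shape[1]]
    K=f['mtx'];P=np.stack([(u-K[0,2])/K[0,0]*z,(v-K[1,2])/K[1,1]*z,z],-1)
    W=(P-f['t'])@f['R']; W[z==0]=np.nan
    return W
E
python3 - <<'E'
from h import *
print(arm.observe(), arm.finger_overhang)
a=grab('top','top1.png');b=grab('scene','scene1.png')
for f in(a,b): print(f['mtx'],-f['R'].T@f['t'])
E
```

```text
{'time': 0.0, 'qpos': array([ 8.15087705e+01,  2.20898009e+01,  3.80065892e-01, -2.82934301e-02,
       -6.84109064e+01, -1.48167696e+01]), 'qvel': array([-0.04982882,  0.01525463, -0.04570889, -0.00138209,  0.06198663,
       -0.01444704]), 'tau': array([-1.14879418e-03, -3.90670288e+01,  1.87405121e+01,  4.22000259e+00,
        1.09830574e-02, -1.95217676e-04]), 'tool_pos': array([0.2470526 , 0.57347946, 0.23547344]), 'orientation': array([ -89.99456042,   -0.1233545 , -113.31844312]), 'ft_force': array([ 0.12944399, -0.31257893,  0.48497217]), 'moment': array([ 0.01553352, -0.00972201,  0.01913824]), 'grip_width': 1.0001729920578626} 0.014
[[507.79090783   0.         326.40509927]
 [  0.         507.79090783 237.35729057]
 [  0.           0.           1.        ]] [ 0.2794597  -0.02518233  1.68716937]
[[592.23756947   0.         316.87255102]
 [  0.         592.23756947 235.14932475]
 [  0.           0.           1.        ]] [1.13701698 1.00210367 1.27040732]
```

View pics/top1.png

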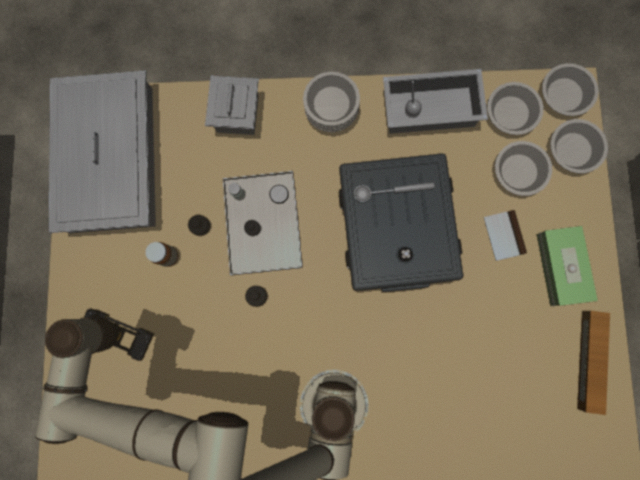

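View pics/scene1.png

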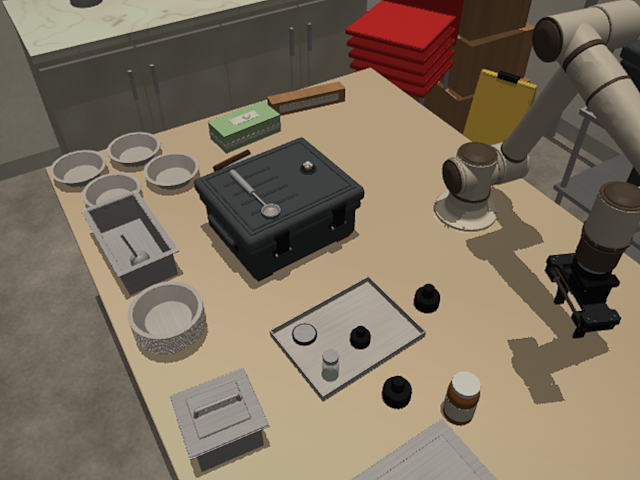

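Candidates for the cap in the top view are the tray (252,228), the table left (199,225), the table near (256,296) and the flat jar lid (278,194). The tray one fits the description. I'll measure all of them, plus the stud at (405,254).

```bash
python3 - <<'E'
from h import *
f=load('top1');W=world(f);g=f['image'].max(-1)
for n,(u,v) in dict(tray=(252,228),L=(199,225),near=(256,296)).items():
    w=W[v-16:v+17,u-16:u+17];m=(g[v-16:v+17,u-16:u+17]<60)
    p=w[m];z=p[:,2];base=np.nanmedian(w[~m][:,2])
    k=p[z>np.nanmax(z)-.008]
    sh=p[(z>base+.02)]
    print(n,'base',base,'top',np.nanmax(z),'knob',k.mean(0),np.ptp(k,0),len(k),'body',(sh.max(0)+sh.min(0))/2,np.ptp(sh,0))
u,v=405,254;w=W[v-14:v+15,u-14:u+15];c=f['image'][v-14:v+15,u-14:u+15].min(-1)
z=w[...,2];print('lid',np.nanmedian(z),np.nanmax(z))
m=(z>np.nanmax(z)-.012);print(w[m].mean(0),np.ptp(w[m],axis=0)); m=c>90;print(w[m].mean(0),m.sum())
m=(z>.203)&(z<.215);print('seat',w[m].mean(0),np.ptp(w[m],axis=0))
# lid rectangle
m=((W[...,2]>.19)&(W[...,2]<.215)).astype(np.uint8);m[:, :320]=0;m[:, 480:]=0;m[:140]=0;m[300:]=0
r=cv2.minAreaRect(W[m>0][:,:2].astype(np.float32));print(r)
E
python3 - <<'E'
import cv2
i=cv2.imread('pics/top1.png')
a=cv2.resize(i[165:315,175:310],(540,600));cv2.imwrite('pics/c1.png',a)
E
```

```text
tray base 0.002766241304815078 top 0.06649858610973039 knob [0.57660194 0.25610613 0.06153915] [0.01585267 0.01605242 0.00742763] 9 body [0.57615678 0.25204248 0.04502406] [0.04484489 0.04773273 0.04294905]
L base 1.8081095523253805e-06 top 0.07732890977078513 knob [0.59336863 0.43069187 0.07156232] [0.02754163 0.02686253 0.00783527] 27 body [0.59101688 0.43052561 0.0488559 ] [0.06598536 0.06440005 0.05694602]
near base -0.00036360783920238684 top 0.07770001610630425 knob [0.34887705 0.24101747 0.07293892] [0.02823283 0.02303338 0.00797803] 31 body [0.34958857 0.23857928 0.04888539] [0.05860296 0.06452224 0.05762925]
lid 0.20162008848533738 0.22978939641898513
[ 0.45128757 -0.22587958  0.2230086 ] [0.02047109 0.02120356 0.0119246 ]
[ 0.45247645 -0.22540618  0.2227409 ] 44
seat [ 0.45226813 -0.22417817  0.20638182] [0.08455777 0.08524565 0.01193193]
((0.5563884377479553, -0.21754327416419983), (0.3878442943096161, 0.3274390995502472), 4.3147478103637695)
```

View pics/c1.png

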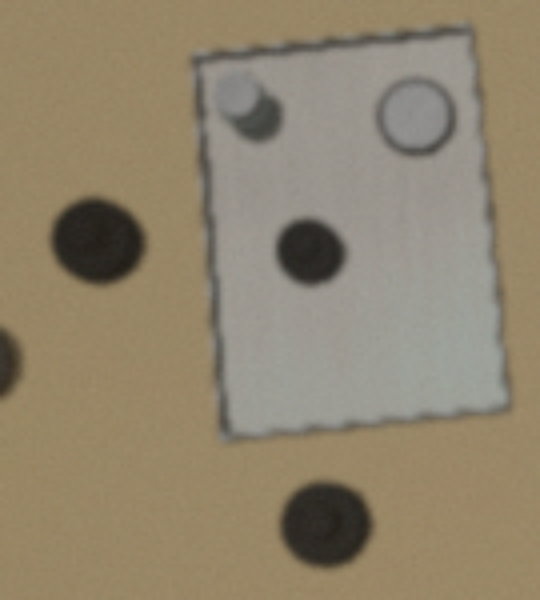

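The tray cap at top-view (252,228) is about 48 mm across, while the other two are about 65 mm. The flat ring at (278,194) is the jar lid. So the tray cap is the one, at about (0.577, 0.254). The stud measures (0.452,-0.2255), and the lid rectangle gives (0.4517,-0.2254), which agrees. I'll move above the cap with the tool yaw unchanged.

```bash
python3 -m handwheel '0.2 0 0.4 0 0 0;0.5 0 1.3 0 0 0;0.9 0 2.2 0 0 0;1.25 0 3.2 0 0 0;1.6 0 4.2 0 0 0;1.95 0 5.1 0 0 0;2.3 0 6.0 0 0 0;2.65 0 7 0 0 0;3 0 7.9 0 0 0;3.4 0 8.9 0 0 0;3.75 0 9.8 0 0 0;4.0 0 10.4 0 0 0' 87
python3 -m handwheel '0.05 0.3 0.3 0 0 0;0.07 0.8 0.33 0 0 0;0.07 1.0 0.33 0 0 0;0.07 1.0 0.33 0 0 0;0.07 1.0 0.33 0 0 0'
python3 - <<'E'
from h import *
o=arm.observe();print(o['time'],o['tool_pos'],o['orientation'],o['ft_force'],o['qpos'])
f=grab('wrist','w1.png');print(f['mtx'],-f['R'].T@f['t'],f['R'])
E
```

```text
time: 1.1
tool_pos: [0.5678, 0.2589, 0.2361]
orientation: [-90.0, -0.1, -113.5]
ft_force: [-0.2, 0.4, 0.4]
grip_width: 1.002
time: 1.52
tool_pos: [0.5764, 0.2549, 0.196]
orientation: [-90.0, -0.1, -113.2]
ft_force: [-0.7, -0.3, 0.6]
grip_width: 0.998
1.5167 [0.57642593 0.25489481 0.19598634] [-9.00357021e+01 -8.83215580e-02 -1.13248278e+02] [-0.69282217 -0.34464721  0.6045369 ] [ 3.85471398e+01  2.42634865e+01 -2.08092258e+00  1.14615465e-02
 -6.37502997e+01  2.81994764e+01]
[[395.95345469   0.         322.35541754]
 [  0.         395.95345469 236.63344836]
 [  0.           0.           1.        ]] [0.6464103  0.22592869 0.34332198] [[-3.94767625e-01 -9.18780987e-01  1.43789309e-04]
 [-8.83207528e-01  3.79526088e-01  2.75507552e-01]
 [-2.53185672e-01  1.08634466e-01 -9.61298896e-01]]
```

View pics/w1.png

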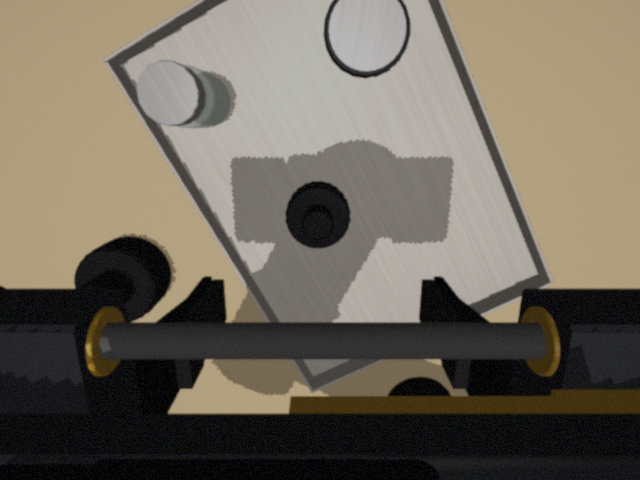

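The wrist view shows the cap at (318,215) with its knob at (317,222). The shaker (170,92), jar lid (367,30) and the larger cap (125,275) are all clear of it. Next I'll measure the cap in this view.

```bash
python3 - <<'E'
from h import *
f=load('w1');W=world(f);w=W[175:255,280:356];z=w[...,2];g=f['image'].max(-1)[175:255,280:356]
for lo,hi in((.05,.062),(.028,.037),(.025,.062)):
    m=(z>lo)&(z<hi);p=w[m][:,:2].astype(np.float32);(c,r)=cv2.minEnclosingCircle(p);print(lo,m.sum(),np.median(w[m],0),p.mean(0),c,r)
print(np.nanmedian(z[g>100]))
R=f['R']; T=np.array([.5764,.2549])
yaw=np.radians(-113.25);X=np.array([np.cos(yaw),np.sin(yaw)]);Z=np.array([-np.sin(yaw),np.cos(yaw)])
m=(z>.05)&(z<.062);d=cv2.minEnclosingCircle(w[m][:,:2].astype(np.float32))[0]-T
print('units x,z',d@X/.04,d@Z/.04)
E
```

```text
0.05 799 [0.58136487 0.25796597 0.05592785] [0.58131844 0.257989  ] (0.5803337693214417, 0.25841283798217773) 0.012323404662311077
0.028 2271 [0.58568139 0.25556765 0.03207271] [0.583072   0.25717384] (0.5807065963745117, 0.25777676701545715) 0.026713205501437187
0.025 3233 [0.58424144 0.25649169 0.03243198] [0.58313173 0.2571192 ] (0.580513060092926, 0.25836968421936035) 0.026980817317962646
0.0021810669988065355
units x,z -0.11950989831935176 0.05569103658390005
```

The radii of 12.3 and 26.7 mm match the given knob and skirt. The cap is at (0.5805, 0.258). Now I'll descend and grip.

```bash
python3 -m handwheel '-0.12 0.4 0.06 0 0 0;-0.12 1.2 0.06 0 0 0;-0.12 2.0 0.06 0 0 0;-0.12 2.7 0.06 0 0 0;-0.12 3.2 0.06 0 0 0;-0.12 3.5 0.06 0 0 0;-0.12 3.6 0.06 0 0 0;-0.12 3.6 0.06 0 0 0;-0.12 3.6 0.06 0 0 0'

```

```text
time: 2.32
tool_pos: [0.5821, 0.2591, 0.0542]
orientation: [-89.9, 0.1, -113.2]
ft_force: [0.0, 0.8, 0.1]
grip_width: 1.001
```

```bash
python3 -m handwheel '0 0.08 0 0 0 0;0 0.08 0 0 0 0;0 0.08 0 0 0 0' ; python3 -m handwheel '0 0 0 0 0 0;0 0 0 0 0 0;0 0 0 0 0 0;0 0 0 0 0 0;0 0 0 0 0 0;0 0 0 0 0 0;0 0 0 0 0 0;0 0 0 0 0 0;0 0 0 0 0 0;0 0 0 0 0 0' 0; python3 -c "
from h import *
print(arm.observe())"
```

```text
time: 2.57
tool_pos: [0.5815, 0.2583, 0.0503]
orientation: [-90.0, 0.1, -113.3]
ft_force: [-0.4, -0.6, 0.1]
grip_width: 1.002
time: 3.4
tool_pos: [0.5811, 0.2581, 0.0493]
orientation: [-90.0, -0.0, -113.3]
ft_force: [-1.0, 1.0, 0.5]
grip_width: 0.327
{'time': 3.4, 'qpos': array([ 3.85063614e+01,  3.32937027e+01, -1.03242596e+01,  5.55107931e-04,
       -4.63849254e+01,  2.81891975e+01]), 'qvel': array([ 0.02483175, -0.06388749,  0.06968209,  0.01669793, -0.01396167,
        0.03601275]), 'tau': array([-5.62744171e-04, -4.43275702e+01,  1.46611458e+01,  3.26423161e+00,
        6.80182222e-02, -8.15250451e-05]), 'tool_pos': array([0.58110032, 0.25812373, 0.04934351]), 'orientation': array([-9.00010099e+01, -2.73501869e-03, -1.13304058e+02]), 'ft_force': array([-0.97809086,  0.97517709,  0.48734986]), 'moment': array([-0.00740141,  0.00723453, -0.00814616]), 'grip_width': 0.32744555896529387}
```

The opening reads 28 mm and the knob is 24 mm, so the fingers may still be closing. I'll wait a little and then lift.

```bash
python3 -m handwheel '0 0 0 0 0 0;0 0 0 0 0 0;0 0 0 0 0 0;0 0 0 0 0 0;0 0 0 0 0 0' ; python3 -m handwheel '0 -0.4 0 0 0 0;0 -1.2 0 0 0 0;0 -2.2 0 0 0 0;0 -3.2 0 0 0 0;0 -4.2 0 0 0 0;0 -5.2 0 0 0 0;0 -6.0 0 0 0 0;0 -6.2 0 0 0 0;0 -6.25 0 0 0 0;0 -6.25 0 0 0 0'; python3 - <<'E'
from h import *
W=grab('wrist','w2.png')
o=arm.observe();print(o['tool_pos'],o['orientation'],o['ft_force'],o['qpos'])
E
```

```text
time: 3.82
tool_pos: [0.5811, 0.258, 0.0493]
orientation: [-90.0, -0.0, -113.3]
ft_force: [-0.4, -0.1, 0.3]
grip_width: 0.267
time: 4.65
tool_pos: [0.5807, 0.2581, 0.299]
orientation: [-90.0, 0.0, -113.3]
ft_force: [-0.0, 0.7, -0.9]
grip_width: 0.264
[0.58032075 0.25786506 0.29750885] [ -90.13430671   -0.1227002  -113.32239541] [ 0.20400318  0.23026219 -0.45613028] [ 3.85037680e+01  2.12845090e+01  8.01312506e+00 -6.20767990e-02
 -7.69001987e+01  2.81878529e+01]
```

View pics/w2.png

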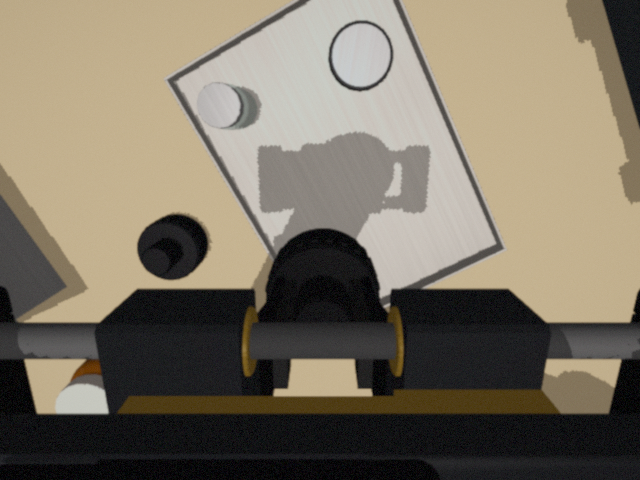

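The cap is held between the pads at (320,265), with its skirt visible. I'll measure its offset from the TCP, and its tilt.

```bash
python3 - <<'E'
from h import *
from scipy.optimize import least_squares
f=load('w2');W=world(f);w=W[225:300,262:385];z=w[...,2]
print(np.nanpercentile(z[z>.2],[1,5,25,50,75,95]))
# tool coords
T=np.array([.5806,.2580,.2985]);yaw=np.radians(-113.3);X=np.array([np.cos(yaw),np.sin(yaw),0]);Z=np.array([-np.sin(yaw),np.cos(yaw),0])
q=(w-T)@np.stack([X,Z,[0,0,1]]).T
m=(z>.24)&(z<.3);p=q[m]
h,e=np.histogram(p[:,2],bins=np.arange(-.055,0,.002));print([(round(b,3),c) for b,c in zip(e,h)])
s=p[(p[:,2]>-.045)&(p[:,2]<-.0195)]
fit=least_squares(lambda a:np.hypot(s[:,0]-a[0],s[:,1]-a[1])-.0255,[0,0],loss='soft_l1',f_scale=.001);print('skirt side c',fit.x,np.std(fit.fun),s.shape)
t=p[(p[:,2]>-.0195)&(p[:,2]<-.0145)]
A=np.c_[t[:,:2],np.ones(len(t))];print('shoulder plane',np.linalg.lstsq(A,t[:,2],rcond=None)[0],t.mean(0),t.min(0),t.max(0))
E
```

```text
[0.25564993 0.26242959 0.28040999 0.28188031 0.28842423 0.30289695]
[(np.float64(-0.055), np.int64(0)), (np.float64(-0.053), np.int64(0)), (np.float64(-0.051), np.int64(0)), (np.float64(-0.049), np.int64(0)), (np.float64(-0.047), np.int64(14)), (np.float64(-0.045), np.int64(51)), (np.float64(-0.043), np.int64(49)), (np.float64(-0.041), np.int64(89)), (np.float64(-0.039), np.int64(91)), (np.float64(-0.037), np.int64(95)), (np.float64(-0.035), np.int64(95)), (np.float64(-0.033), np.int64(104)), (np.float64(-0.031), np.int64(110)), (np.float64(-0.029), np.int64(113)), (np.float64(-0.027), np.int64(130)), (np.float64(-0.025), np.int64(129)), (np.float64(-0.023), np.int64(259)), (np.float64(-0.021), np.int64(147)), (np.float64(-0.019), np.int64(1174)), (np.float64(-0.017), np.int64(1946)), (np.float64(-0.015), np.int64(181)), (np.float64(-0.013), np.int64(133)), (np.float64(-0.011), np.int64(116)), (np.float64(-0.009), np.int64(181)), (np.float64(-0.007), np.int64(196)), (np.float64(-0.005), np.int64(183)), (np.float64(-0.003), np.int64(189))]
skirt side c [-1.17634247e-03  9.66796807e-05] 0.0005023940690429246 (1428, 3)
shoulder plane [-0.00121549 -0.02416013 -0.01645922] [-0.00112286  0.01484651 -0.01681655] [-0.02703714 -0.00118818 -0.01949359] [ 0.02473885  0.02537772 -0.01450816]
```

The grip is good. The cap axis sits within about 1 mm of the TCP, the underside is 46 mm below it, and the tilt is about zero. I'll go to a lookout 80 mm short of the stud and find the stud with the wrist camera, so that any camera bias cancels.

```bash
python3 -m handwheel '0.3 0 0 0 0 0;1.0 0 0 0 0 0;2 -0.1 0 0 0 0;3 -0.3 0 0 0 0;4 -0.5 0 0 0 0;5 -0.5 0 0 0 0;6 -0.5 0 0 0 0;7 -0.5 -0.1 0 0 0;8 -0.5 -0.1 0 0 0;9 -0.5 -0.1 0 0 0;10 -0.5 -0.2 0 0 0;11 -0.5 -0.2 0 0 0'
python3 -m handwheel '0.8 0 0 0 0 0;1.2 0 0 0 0 0;1.4 0 0 0 0 0;1.4 0 0 0 0 0;1.4 0 0 0 0 0;1.4 0 0 0 0 0;1.4 0 0 0 0 0'
python3 - <<'E'
from h import *
W=grab('wrist','w3.png')
o=arm.observe();print(o['tool_pos'],o['orientation'],o['ft_force'],o['qpos'])
E
```

```text
time: 5.7
tool_pos: [0.3967, -0.1443, 0.3178]
orientation: [-90.2, -0.1, -113.3]
ft_force: [0.8, 0.1, 0.5]
grip_width: 0.27
time: 6.28
tool_pos: [0.3779, -0.1934, 0.319]
orientation: [-90.0, -0.0, -113.2]
ft_force: [-0.7, 0.0, -0.7]
grip_width: 0.265
[ 0.37799461 -0.19341627  0.31915468] [-9.00192924e+01  1.19733115e-03 -1.13204695e+02] [ 0.32051697  0.44218282 -0.70029625] [-4.99598616e+00 -1.28630770e+00 -1.69272981e+01 -7.44075468e-03
 -7.43769619e+01  7.17932966e+01]
```

View pics/w3.png

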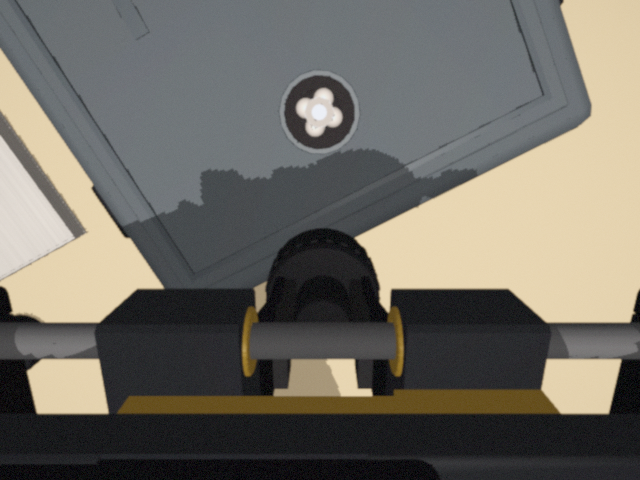

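The stud is visible at (319,112), with four prongs, in the black seal ring. The cap is held at (322,265).

```bash
python3 - <<'E'
from h import *
from scipy.optimize import least_squares
f=load('w3');W=world(f);img=f['image']
T=np.array([.37795,-.1934,.3190]);yaw=np.radians(-113.25);B=np.stack([[np.cos(yaw),np.sin(yaw),0],[-np.sin(yaw),np.cos(yaw),0],[0,0,1]])
q=(W-T)@B.T
def crop(a):return a[62:162,268:372]
c=crop(q);g=crop(img).max(-1);zz=crop(W)[...,2]
print('lid z',np.nanmedian(zz),'max',np.nanmax(zz))
wm=g>130;p=c[wm];print('white centroid',wm.sum(),np.median(p,0),p.mean(0),cv2.minEnclosingCircle(p[:,:2].astype(np.float32)))
dk=(g<60).astype(np.uint8);n,l,s,cc=cv2.connectedComponentsWithStats(dk);i=1+s[1:,4].argmax()
ct=cv2.findContours((l==i).astype(np.uint8),0,1)[0];ct=max(ct,key=len);e=cv2.fitEllipse(ct);print('dark ellipse',e)
# project ellipse centre to z=.207 plane
K=f['mtx'];u=np.array([e[0][0]+268,e[0][1]+62,1]);d=f['R'].T@np.linalg.solve(K,u);C=-f['R'].T@f['t'];P=C+d*(.207-C[2])/d[2];print('seal c world',P,'tool',(P-T)@B.T)
m=(zz>.2025+np.nanmedian(zz)-.2)&(zz<.212);s_=c[m];(a,r)=cv2.minEnclosingCircle(s_[:,:2].astype(np.float32));print('seat',a,r)
w=q[225:300,262:385].reshape(-1,3);s=w[(w[:,2]>-.045)&(w[:,2]<-.0195)&(np.hypot(w[:,0],w[:,1])<.04)]
print('skirt',least_squares(lambda a:np.hypot(s[:,0]-a[0],s[:,1]-a[1])-.0255,[0,0],loss='soft_l1',f_scale=.001).x)
E
```

```text
lid z 0.20236010228128565 max 0.22693597338515178
white centroid 2367 [nan nan nan] [nan nan nan] ((-0.003432654310017824, 0.0821203961968422), 0.02542179636657238)
dark ellipse ((50.80887985229492, 49.765663146972656), (66.61479949951172, 69.75472259521484), 179.4711456298828)
seal c world [ 0.45514552 -0.22283622  0.207     ] tool [-0.00342672  0.08254633 -0.112     ]
seat (-0.003379229223355651, 0.08207640796899796) 0.02522347867488861
skirt [-9.87277916e-04  2.05175422e-05]
```

The wrist view puts the stud at tool (x −2.4 mm, z +82.5 mm) relative to the cap, i.e. world (0.4547,−0.2238). That is within 3 mm of the coarse top view, and the top view was also off by about 4 mm in the same direction on the cap. I'll move over the stud and down to just above the tip.

```bash
python3 -m handwheel '-0.01 0 0.4 0 0 0;-0.03 0 1.1 0 0 0;-0.05 0 1.7 0 0 0;-0.06 0 2.0 0 0 0;-0.06 0.2 2.06 0 0 0;-0.06 0.6 2.06 0 0 0;-0.06 0.9 2.06 0 0 0;-0.06 1.05 2.06 0 0 0;-0.06 1.05 2.06 0 0 0;-0.06 1.05 2.06 0 0 0;-0.06 1.05 2.06 0 0 0'
python3 - <<'E'
from h import *
W=grab('scene','s2.png');o=[]
for _ in range(6): arm.grab_frame('scene');o.append(arm.observe())
for k in('tool_pos','orientation','ft_force'):print(k,np.mean([x[k] for x in o],0))
i=W['image'];cv2.imwrite('pics/s2c.png',cv2.resize(i[100:240,220:400],(720,560),interpolation=2))
w=world(W)[100:200,260:360].reshape(-1,3);g=i[100:200,260:360].max(-1).ravel()
E
```

```text
time: 7.25
tool_pos: [0.4545, -0.2246, 0.2783]
orientation: [-89.9, 0.0, -113.3]
ft_force: [-0.1, -0.8, -0.3]
grip_width: 0.269
tool_pos [ 0.45433779 -0.22466837  0.27797051]
orientation [-8.99289767e+01  1.39742412e-02 -1.13303054e+02]
ft_force [ 0.01747185  0.03540197 -0.77206321]
```

View pics/s2c.png

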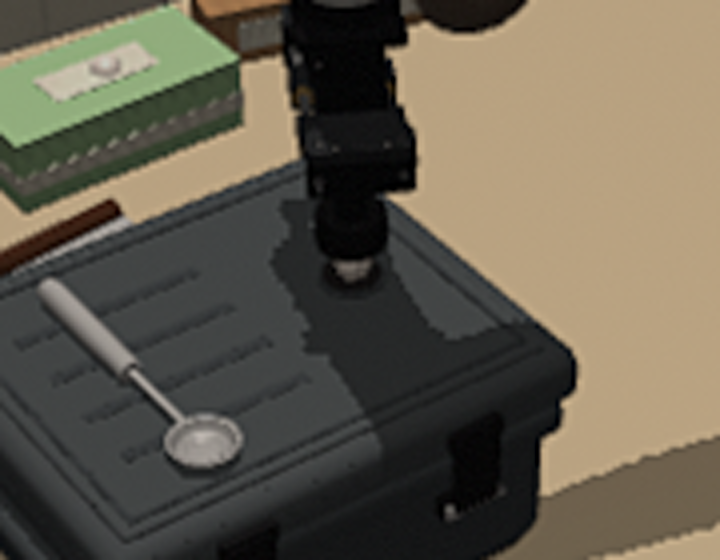

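The crop shows the cap at (351,235) squarely over the stud at (353,272). I'll descend to the beads and watch the force.

```bash
python3 -m handwheel '0 0.1 0 0 0 0;0 0.2 0 0 0 0;0 0.25 0 0 0 0;0 0.25 0 0 0 0;0 0.25 0 0 0 0'; python3 -m handwheel '0 0.03 0 0 0 0;0 0.06 0 0 0 0;0 0.1 0 0 0 0;0 0.1 0 0 0 0;0 0.1 0 0 0 0'
```

```text
time: 8.02
tool_pos: [0.4541, -0.2246, 0.2671]
orientation: [-90.0, -0.0, -113.3]
ft_force: [0.3, 0.1, -1.0]
grip_width: 0.27
time: 8.43
tool_pos: [0.4551, -0.2249, 0.2652]
orientation: [-89.8, 0.0, -113.3]
ft_force: [-0.2, 2.3, 5.6]
grip_width: 0.267
```

Contact came where expected. The sideways force of +2.3 N in y suggests the cap is a little too far towards −y. I'll nudge −0.02 in tool x and press on.

```bash
python3 -m handwheel '-0.02 0.03 0 0 0 0;-0.02 0.06 0 0 0 0;-0.02 0.1 0 0 0 0;-0.02 0.1 0 0 0 0;-0.02 0.1 0 0 0 0'; python3 -m handwheel '0 0.05 0 0 0 0;0 0.1 0 0 0 0;0 0.1 0 0 0 0;0 0.1 0 0 0 0'
```

```text
time: 8.85
tool_pos: [0.4547, -0.2241, 0.2598]
orientation: [-89.9, 0.0, -113.3]
ft_force: [0.6, -0.3, 0.7]
grip_width: 0.268
time: 9.18
tool_pos: [0.4539, -0.2235, 0.2535]
orientation: [-90.2, 0.0, -113.3]
ft_force: [2.3, -0.6, -7.3]
grip_width: 0.264
```

Past the beads: the force has dropped and the underside is at about 7 mm. Now I'll squeeze the seal.

```bash
python3 -m handwheel '0 0.04 0 0 0 0;0 0.08 0 0 0 0;0 0.08 0 0 0 0;0 0.08 0 0 0 0;0 0.08 0 0 0 0'; python3 -m handwheel '0 0.03 0 0 0 0;0 0.05 0 0 0 0;0 0.05 0 0 0 0;0 0.05 0 0 0 0'
```

```text
time: 9.6
tool_pos: [0.4543, -0.224, 0.2528]
orientation: [-90.0, -0.0, -113.3]
ft_force: [-1.1, 1.4, 2.1]
grip_width: 0.27
time: 9.93
tool_pos: [0.4544, -0.224, 0.2514]
orientation: [-90.0, -0.0, -113.3]
ft_force: [-2.9, 1.7, 7.1]
grip_width: 0.266
```

```bash
python3 -m handwheel '0 0.03 -0.01 0 0 0;0 0.06 -0.01 0 0 0;0 0.06 -0.01 0 0 0;0 0.06 -0.01 0 0 0'; python3 -m handwheel '0 0.02 0 0 0 0;0 0.04 0 0 0 0;0 0.04 0 0 0 0;0 0.04 0 0 0 0'
```

```text
time: 10.27
tool_pos: [0.4544, -0.224, 0.2503]
orientation: [-89.8, -0.0, -113.3]
ft_force: [-3.7, 3.0, 11.3]
grip_width: 0.269
time: 10.6
tool_pos: [0.4544, -0.224, 0.2502]
orientation: [-89.8, -0.0, -113.2]
ft_force: [-5.8, 5.4, 17.5]
grip_width: 0.269
```

The cap bottomed at TCP z 0.2502, where 0.2503 was predicted, at 17.5 N. That is above the 12 N needed for flat. Now a check that it holds steady.

```bash
python3 -m handwheel '0 0 0 0 0 0;0 0 0 0 0 0;0 0 0 0 0 0;0 0 0 0 0 0;0 0 0 0 0 0;0 0 0 0 0 0;0 0 0 0 0 0;0 0 0 0 0 0;0 0 0 0 0 0;0 0 0 0 0 0;0 0 0 0 0 0;0 0 0 0 0 0'
python3 - <<'E'
from h import *
from scipy.optimize import least_squares
o=[]
for _ in range(6): f=grab('wrist','w4.png');o.append(arm.observe())
for k in('tool_pos','orientation','ft_force'):print(k,np.mean([x[k] for x in o],0),np.std([x[k] for x in o],0))
W=world(f);T=np.mean([x['tool_pos'] for x in o],0);yaw=np.radians(-113.25);B=np.stack([[np.cos(yaw),np.sin(yaw),0],[-np.sin(yaw),np.cos(yaw),0],[0,0,1]])
q=((W-T)@B.T)[225:300,262:385].reshape(-1,3)
t=q[(q[:,2]>-.022)&(q[:,2]<-.0125)];t=t[np.hypot(t[:,0],t[:,1])<.024]
print('shoulder rel TCP',np.median(t,0),np.linalg.lstsq(np.c_[t[:,:2],np.ones(len(t))],t[:,2],rcond=None)[0])
i=grab('scene')['image'];cv2.imwrite('pics/s3c.png',cv2.resize(i[100:240,220:400],(720,560),interpolation=2))
E
```

```text
time: 11.6
tool_pos: [0.4544, -0.2241, 0.2502]
orientation: [-89.8, -0.0, -113.2]
ft_force: [-6.1, 5.0, 18.0]
grip_width: 0.268
tool_pos [ 0.45440879 -0.22404923  0.25020224] [1.05472818e-05 8.68580875e-06 1.41749533e-05]
orientation [-8.97872113e+01 -3.89537926e-02 -1.13240314e+02] [0.00154323 0.00129809 0.00138811]
ft_force [-6.02966744  5.39706396 17.6864642 ] [0.51496662 0.68170072 0.4546631 ]
shoulder rel TCP [ 0.00057764  0.01391669 -0.0169449 ] [-0.01148648 -0.07323481 -0.01571326]
```

View pics/s3c.png

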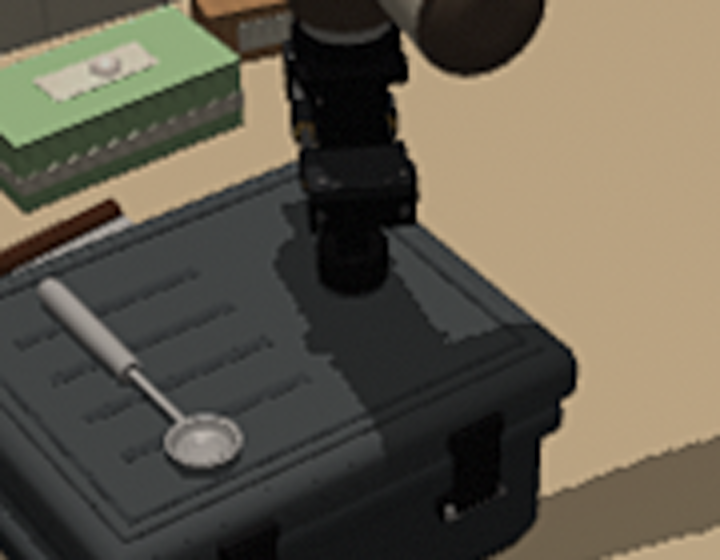

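The cap sits flush, no stud shows, and the spoon is in place. The shoulder slope reads −0.073 against −0.024 before, but over a different selection of points. I'll compare the pictures like for like before handing in.

```bash
python3 - <<'E'
from h import *
B0=lambda y:np.stack([[np.cos(y),np.sin(y),0],[-np.sin(y),np.cos(y),0],[0,0,1]])
for n,T in(('w2',[.5806,.258,.2985]),('w3',[.37795,-.1934,.3190]),('w4',[.4544,-.22405,.2502])):
    W=world(load(n));q=((W-T)@B0(np.radians(-113.25)).T)[225:300,262:385].reshape(-1,3)
    r=np.hypot(q[:,0]+.001,q[:,1]);t=q[(r>.0145)&(r<.0235)&(abs(q[:,2]+.0165)<.005)&(q[:,1]>.004)]
    A=np.c_[t[:,:2],np.ones(len(t))];c=np.linalg.lstsq(A,t[:,2],rcond=None)[0]
    for _ in range(5):
        k=abs(A@c-t[:,2])<.001;c=np.linalg.lstsq(A[k],t[k,2],rcond=None)[0]
    print(n,k.sum(),len(t),c)
E
```

```text
w2 1568 1847 [-0.00419064  0.00416394 -0.01674881]
w3 1557 1869 [ 3.35847259e-05  1.91963983e-03 -1.70683673e-02]
w4 1576 1858 [ 0.00043717  0.00472723 -0.01707739]
```

Compared like for like, the tilt is under 0.005 rad in all three pictures and the cap has not slipped in the grip. Handing in.

```bash
python3 -c "
from workcell import arm
print(arm.sign_off())"
```

```text
the job is handed in; nothing more can be done
None
```

The vent is closed. I took the small cap off the sheet pan by its knob, pushed it down over the stud past the beads, and squeezed the seal against the seat. I handed in at about 12 s with the gripper still pressing; no verdict was reported.

**Last checks:**
- **Height:** the TCP was steady at z 0.2502, which puts the cap's underside about 4 mm above the lid. That is the home position.
- **Force:** about 17.7 N downward, against about 12 N for a flat seal. There was also about 8 N sideways at the wrist, which I did not relieve.
- **Position:** the cap is within about 1 mm of the stud position measured with the wrist camera. The coarser top view read the stud about 3 mm away from that.
- **Tilt:** a first estimate read 0.073, but it used a different selection of points. Redone on the same points in all three wrist pictures, it was under 0.005 rad.
- **Other things:** the spoon looked unmoved in the last picture. I did not measure the other objects again at the end; the arm touched none that I noticed.

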